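# Refit the hand crank on the bench coffee grinder

## Robot

A 7-joint arm with a two-finger parallel gripper is mounted at the origin on a cart in front of the work surface, level with it; the furniture and walls round the work are solid. World frame = base frame: x ahead of the robot, y to its left, z up, the work surface at z = 0. Lengths are in m, angles in rad, forces in N, time in s.
With the tool pointing down it reaches from about 0.35 to 0.9 m from the base axis. Payload 8.1 kg.
Tool frame: the origin (TCP) lies at the very end of the fingers, on their centre line; the grasp point (between the pads) lies 19 mm behind it (arm.tcp_to_grasp is the distance from the TCP to the grasp point, in m); z points along the fingers, y is the line along which they close (so a half turn about z gives the same grasp; the last joint's range is limited). The gripper opens to 92 mm and grips with 3 to 60 N. Pads are 19 mm wide; open, the fingers measure 130 mm over their backs; the gripper's body (75 mm by 190 mm) begins 47 mm behind the grasp point.
Start: joints at [1.04, 0.434, 0.025, 1.573, -0.012, 1.134, -0.075], TCP at [0.259, -0.569, 0.227] pointing down, gripper open.
Joint ranges: [-2.62, 2.62], [-0.44, 2.09], [-1.27, 1.32], [0.08, 2.57], [-1.32, 4.46], [0.12, 2], [-2.74, 2.74]. Speed limits (rad/s): [2.22, 2.22, 3.01, 3.01, 3.14, 3.14, 3.14].

## Interface

Orientations are given as a rotation vector (axis times angle).
In Python, from cell import arm gives the robot as it stands.
- The arm moves only by the tool nudge_tcp, called after "Emit:" as name(argument=value, ...) on one line, values as JSON. Schema: {"type":"object","properties":{"deltas":{"type":"array","items":{"type":"array","items":{"type":"array","items":{"type":"number"},"minItems":5,"maxItems":5},"minItems":1,"maxItems":10},"minItems":1,"maxItems":1},"grip_n":{"type":"number"},"only":{"type":"string"},"quiet":{"type":"boolean"},"lines":{"type":"string"}},"required":["deltas"],"additionalProperties":false}. deltas is a list that holds a single list of rows (three levels of brackets), with 1 to 10 rows, each of 5 numbers: dx, dy, dz in shares of the most that a row can go, 1 being 50 mm, then a turn about the tool's z in units of 0.1 rad, then the opening from 0.0 (shut) to 1.0 (fully open); each row shifts and turns the commanded pose from where the row before left it, along the tool's axes as they then stand; what a row does not reach is not made up. A row lasts 1/10 s, in which the tool goes at most 0.05 m and 0.15 rad, less where a joint would pass 70% of its speed; a pose out of reach is approached as far as the arm can. The fingers move at their own pace and stop on an object; grip_n is the grip in N (left out, the last holds). Time passes only in rows, so rows that do not move let the fingers close. The tool returns the time, the measured TCP pose, the force, the opening and the grip force at its end. only (a regular expression) keeps the lines of the reply that match it, lines (a string "A,B") keeps lines A to B, and quiet returns only ok. Input that does not fit is refused with a message, and nothing moves.
- arm.observe(): the state, without advancing time (a new reading comes with each control period).
- arm.get_image(name): name is "scene" or "top" or "wrist"; returns a dict with "image" (420x560x3 uint8, blue, green, red), "fx", "fy", "cx", "cy" (pixels), "distortion" ([k1, k2, p1, p2, k3] as OpenCV has them; the pictures are not rectified), "cam_to_world" (4x4, takes a point from camera to world coordinates); the wrist camera has in their place "mount" (4x4, takes a point from camera to tool coordinates, whose origin is the TCP and whose axes are the flange's). Camera axes: x right, y down, z forward; pixel columns grow to the right and rows downward; lengths in m; the calibration is good to about 2 mm. A picture is of the moment at which its call begins: read the wrist's pose just before it. There is no depth.
- arm.sign_off(): hands the job in; it is judged then, once.
The state is a dict: "clock": time; "joints": joint angles; "dq": joint speeds; "joint_efforts": joint torques, N m; "position": TCP position; "ee_rot": TCP orientation; "force": force on the tool from outside, world axes, zero at the start; "ft_torque": the same for the moment, N m; "width": opening from 0.0 (shut) to 1.0 (fully open); "gripper_force": force on a finger pad.
Only numpy, scipy, OpenCV 4.12 (cv2) and the standard library are available. Lean on these libraries where they do the work, as an engineer would, in place of code of your own. Each camera call takes 0.05 s, during which the arm holds its last target. There are 200 camera calls.

## Task

The bench grinder has been cleaned and goes back together: first stand the steel dosing cup on the foot straight under the spout, so that it catches what is left in the burrs, then set the lid on the hopper, the drive shaft passing up through its neck. Next push the crank fully home on the square drive, take it by its wooden knob and turn it one full turn clockwise (seen from above) to check that the burrs run free. Leave everything in place and do not disturb the tamper, the filled tasting bowl and the timer.

Things in the scene. Friction and masses are not known exactly. Their poses are not given: they have to be found in the camera images.
- grinder: Bench hand grinder, fixed: black housing (radius to 52 mm) on a dark foot plate, aluminium hopper on top (outer radius 51, inner 47, rim at z = 165 mm), steel spout. Origin: on the bench, on the grinder's vertical axis; z up; the spout points to -x, its front. Foot plate: x -155 to +70, y -65 to +65, top at z = 10 mm.
- cup_place (a point): Middle of the grey round mat on the foot plate, 10 mm above the bench, 105 mm before the grinder's axis, right under the spout's nozzle (25 mm wide, mouth at z = 67, tube top over it at 95 mm, rising to 115 at the housing). The cup cannot come from straight above: lower it in front of the nozzle, slide it in towards +x. Axes as the grinder's.
- lid_seat (a point): Where the lid's origin is when the lid is fully seated: on the grinder's axis, 155 mm above the bench (10 mm below the hopper rim); axes as the grinder's.
- drive (a joint): Turn of the drive shaft, rad: grows clockwise seen from above; at the start somewhere between -0.25 and +0.25, no end stops. Held by a friction of about 0.1 N m; it stays where it is left.
- drive_seat (a point): On the drive shaft's axis (= grinder's axis), 188 mm above the bench, at the flat shoulder where the crank's underside rests when home; turns with the shaft. Above: a brass square 16 x 16 mm, its faces square to this point's x and y, 24 mm high, then a taper 8 mm high to 9 x 9 mm (top at 220 mm). Below: a round steel journal, 30 mm thick.
- dosing_cup: Open steel cup with a little ground coffee in it, 60 mm in diameter, 48 mm high, 120 g; its rim stands 9 mm below the nozzle when it is in place. Origin: centre of its underside; z up.
- hopper_lid: Round lid, 106 mm across, 160 g, open through the middle: dark spigot ring (radius 43.5, z 0 to 10 mm) that drops into the hopper, walnut flange (z 10 to 14), steel neck to grip it by (48 mm outside, 37 inside, z 14 to 30) through which the journal passes with 3 mm to spare. Lies spigot down. Origin: centre of its underside; z up.
- crank: Crank, 280 g, lying hub down as it is fitted. Square steel hub 32 x 32 x 42 mm high, square bore 17.6 mm, 36 deep, open below; hub and bore sides lie along the crank's x and y; it fits in any of four quarter turns. Arm (18 mm wide, z 26 to 34) along +x to the knob. Grip the hub across its faces at y = +-16 mm. Origin: centre of the hub's underside; z up.
- knob_grip (a point): Middle of the crank's wooden knob, where to grip it: 70 mm from the bore's axis along the crank's +x, 60 mm above the crank's underside. The knob is 26 mm in diameter, stands 36 to 82 mm above the underside and spins freely on its pin about z.
- tamper: Bystander: coffee tamper, 58 mm in diameter, 90 mm high, wooden grip up. Origin: centre of its underside. Leave alone.
- cupping_bowl_1: Bystander: white tasting bowl filled with dark coffee, 88 mm across, 56 mm high. Origin: centre of its underside. Leave alone.
- timer: Bystander: flat white kitchen timer with blue keys, 100 x 56 mm, 17 mm high, lying on the bench. Origin: middle of its underside. Leave alone.

How it is judged:
On the way, in this order (a step that is already met when the one before it is completed fails the run):
1. the dosing cup stands on the foot plate under the spout, released (horizontal distance between dosing_cup and cup_place below 0.012 m and z of dosing_cup in the frame of cup_place below 0.004 m and angle between dosing_cup's own z axis and vertical below 0.08 rad and contact force between the fingers and dosing_cup below 0.3 N), for 0.2 s.
2. the lid is seated on the hopper, released (horizontal distance between hopper_lid and lid_seat below 0.006 m and z of hopper_lid in the frame of lid_seat below 0.003 m and angle between hopper_lid's own z axis and vertical below 0.05 rad and contact force between the fingers and hopper_lid below 0.3 N), for 0.2 s.
3. the crank is fully home on the square drive (horizontal distance between crank and drive_seat below 0.004 m and z of crank in the frame of drive_seat below 0.003 m and (angle between the x axis of crank and the x axis of drive_seat, either way round below 0.16 rad or angle between the x axis of crank and the y axis of drive_seat, either way round below 0.16 rad)), for 0.2 s.
4. the drive has been turned clockwise by a full turn (all of step 3 and value of joint drive above 5.7 rad), for 0.1 s.
At the end, for the whole second after the job is handed in: Cup upright on the foot plate within 12 mm of its place; lid flat in the hopper, within 3 mm of fully down; crank home on the square, within 3 mm of the shoulder and 4 mm of the axis; drive joint between 5.7 and 7.6 rad (a full turn clockwise); all released and at rest (all of step 1 and all of step 2 and all of step 4 and value of joint drive below 7.6 rad and contact force between the fingers and crank below 0.3 N and linear speed of each of crank, hopper_lid, dosing_cup below 0.02 m/s and velocity of joint drive below 0.05 rad/s); the robot touches nothing.
It fails at once if a bystander (tamper, filled bowl, timer) is moved by more than 30 mm (distance of any of tamper, cupping_bowl_1, timer from where it was at the start of the episode above 0.03 m).
It fails at once if the dosing cup is tipped over (angle between dosing_cup's own z axis and vertical above 0.8 rad).
It also fails if it takes over 72 s, if anything falls off the work surface, if the arm or the gripper's body presses on something with over 40 N, if the wrist force passes 120 N, or if a joint passes its speed limit or range.

## Working session

There is one attempt and no reset: what is moved stays moved. The work goes in short steps, Python scripts to look and compute and a tool call to move; the robot and the scene stay as the last step left them, time stands still between calls to the robot, and variables do not carry over. Pictures are saved under pics/ and viewed, at most 10 in all, crops included, and the job is handed in when it is done.

```bash
ls; mkdir -p pics; cat > h.py <<'E'
import numpy as np, cv2
from cell import arm
from scipy.spatial.transform import Rotation as R
def grab(n,f):
    s=arm.observe(); d=arm.get_image(n); cv2.imwrite('pics/'+f+'.png',d['image'])
    if 'cam_to_world' in d: T=np.array(d['cam_to_world'])
    else:
        W=np.eye(4); W[:3,:3]=R.from_rotvec(s['ee_rot']).as_matrix(); W[:3,3]=s['position']; T=W@np.array(d['mount'])
    np.savez('pics/'+f+'.npz',T=T,K=[d['fx'],d['fy'],d['cx'],d['cy']],D=d['distortion'])
    return d
def ray(f,uv):
    z=np.load('pics/'+f+'.npz');k=z['K'];K=np.array([[k[0],0,k[2]],[0,k[1],k[3]],[0,0,1]])
    p=cv2.undistortPoints(np.array([[uv]],float),K,z['D'])[0,0]
    return z['T'][:3,3],z['T'][:3,:3]@np.array([p[0],p[1],1])
def atz(f,uv,h):
    o,r=ray(f,uv); return o+r*(h-o[2])/r[2]
def tri(*fu):
    A=np.zeros((3,3));b=np.zeros(3)
    for f,uv in fu:
        o,r=ray(f,uv);r=r/np.linalg.norm(r);P=np.eye(3)-np.outer(r,r);A+=P;b+=P@o
    return np.linalg.solve(A,b)
def proj(f,X):
    z=np.load('pics/'+f+'.npz');k=z['K'];K=np.array([[k[0],0,k[2]],[0,k[1],k[3]],[0,0,1]])
    T=np.linalg.inv(z['T']);return cv2.projectPoints(np.array(X,float).reshape(-1,3),cv2.Rodrigues(T[:3,:3])[0],T[:3,3],K,z['D'])[0][:,0]
def st():
    s=arm.observe();print(round(s['clock'],2),np.round(s['position'],4),np.round(s['ee_rot'],3),np.round(s['width'],3),np.round(s['gripper_force'],1),np.round(s['force'],1))
    return s
E
python3 - <<'E'
from h import *
for n in('top','scene','wrist'):
    d=grab(n,n+'0');print(n,np.round(np.load('pics/'+n+'0.npz')['T'],3).tolist(),d['fx'])
st(); print(np.round(R.from_rotvec(arm.observe()['ee_rot']).as_matrix(),3))
a=cv2.imread('pics/top0.png');b=cv2.imread('pics/scene0.png')
cv2.imwrite('pics/top0b.png',cv2.resize(a,(800,600),interpolation=cv2.INTER_CUBIC))
cv2.imwrite('pics/scene0b.png',cv2.resize(b,(800,600),interpolation=cv2.INTER_CUBIC))
E
```

```text
cell.py
pics
top [[-0.023, -0.995, 0.096, 0.456], [-1.0, 0.025, 0.013, -0.051], [-0.015, -0.096, -0.995, 1.284], [0.0, 0.0, 0.0, 1.0]] 431.49230922084274
scene [[-0.677, -0.517, 0.524, -0.154], [-0.736, 0.456, -0.501, 0.651], [0.02, -0.724, -0.689, 1.089], [0.0, 0.0, 0.0, 1.0]] 420.2652273647513
wrist [[0.415, -0.867, -0.278, 0.334], [-0.91, -0.395, -0.125, -0.535], [-0.002, 0.304, -0.953, 0.384], [0.0, 0.0, 0.0, 1.0]] 295.9935841493345
0.15 [ 0.2591 -0.5684  0.2262] [-3.069e+00 -6.670e-01  1.000e-03] 1.0 0.0 [-0.4 -0.3 -0.6]
[[ 0.91   0.415 -0.001]
 [ 0.415 -0.91   0.001]
 [-0.    -0.001 -1.   ]]
```

View pics/top0b.png

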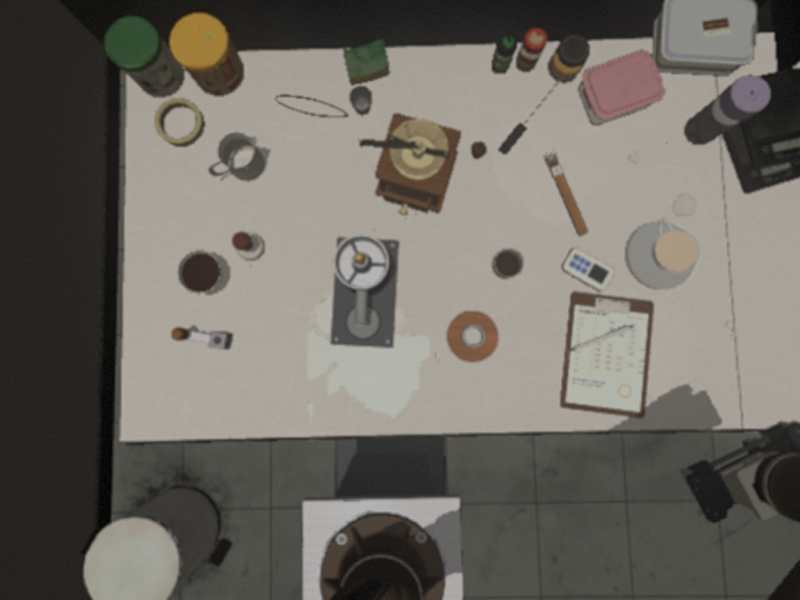

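View pics/scene0b.png

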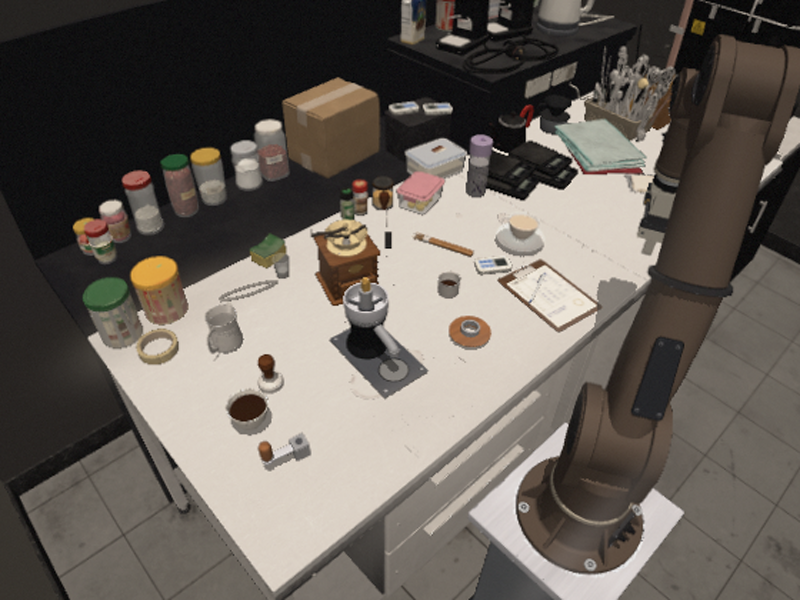

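The top view shows the cup at (508,263), the lid at (472,336), the crank hub at (220,340) with its knob at (178,334), the grinder shaft at (362,260) and the mat at (363,325). The scene view shows the same things: cup (448,280), lid (470,330), hub (301,443), shaft (366,285), mat (394,370). I'll enlarge all of these in one mosaic.

```bash
cat > mos.py <<'E'
from h import *
def mosaic(tiles,out,n=4,s=4,w=50):
    rows=[];ims=[]
    for f,x,y in tiles:
        a=cv2.imread('pics/'+f+'.png');x0=int(x-w//2);y0=int(y-w//2)
        c=cv2.resize(a[y0:y0+w,x0:x0+w],(w*s,w*s),interpolation=cv2.INTER_CUBIC)
        for k in range(0,w,10):
            cv2.putText(c,str(x0+k),(k*s,8),0,.28,(0,0,255),1);cv2.line(c,(k*s,10),(k*s,14),(0,0,255))
            cv2.putText(c,str(y0+k),(0,k*s+4),0,.28,(255,0,0),1);cv2.line(c,(18,k*s),(22,k*s),(255,0,0))
        ims.append(c)
    while len(ims)%n: ims.append(ims[0]*0)
    cv2.imwrite('pics/'+out+'.png',np.vstack([np.hstack(ims[i:i+n]) for i in range(0,len(ims),n)]))
E
python3 - <<'E'
from mos import *
t=[(508,263),(472,336),(205,338),(362,260),(363,318)]
s=[(448,285),(470,330),(285,450),(366,295),(390,365)]
mosaic([('top0',x*.7,y*.7) for x,y in t[:4]]+[('scene0',x*.7,y*.7) for x,y in s[:4]]+[('top0',363*.7,318*.7),('scene0',392*.7,365*.7)],'m1')
E
```

```text
(no output)
```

View pics/m1.png

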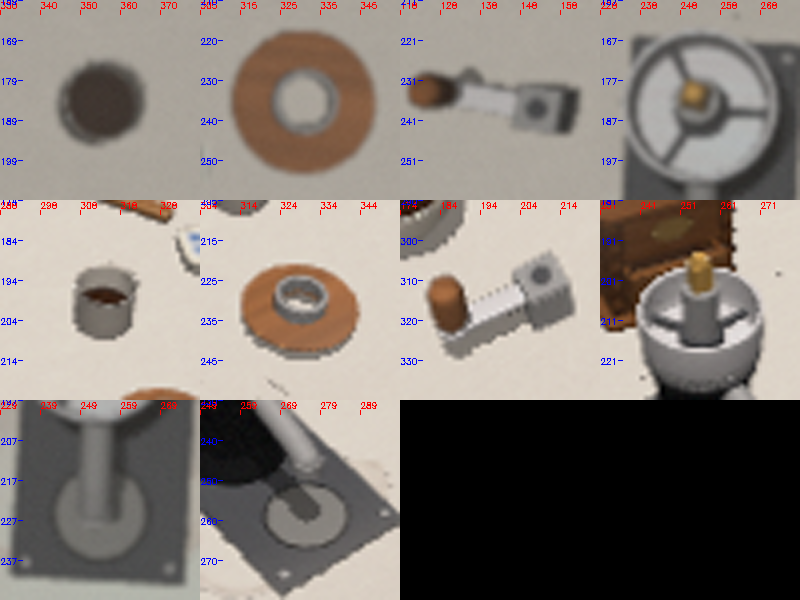

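```bash
python3 - <<'E'
from h import *
s=-.37
P={'cup rim48':((356.2,184.5),(314.2,194.7),.048),'lid neck30':((331.2,235.2),(329,228.75),.030),'hub42':((152.2,237.7),(209.2,308.5),.042),
'knob82':((123.7,233.7),(185.7,310.7),.082),'hopper165':((253.5,184.2),(256.2,207.5),.165),'brass220':((250.5,179.75),(255.7,195.2),.22),'mat10':((253.7,225.7),(275.5,258.7),.01)}
for k,(a,b,h) in P.items():
    a=np.add(a,s);b=np.add(b,s)
    print(k,'tri',np.round(tri(('top0',a),('scene0',b)),4),'top@z',np.round(atz('top0',a,h),4)[:2],'scene@z',np.round(atz('scene0',b,h),4)[:2])
# foot plate corners (top) z=.01
for uv in((182/4+229,183/4-0+197),(12/4+229,173/4+197)):print(atz('top0',np.add(uv,s),.01))
E
```

```text
cup rim48 tri [ 0.6167 -0.2673  0.0494] top@z [ 0.616  -0.2683] scene@z [ 0.6185 -0.2678]
lid neck30 tri [ 0.4725 -0.1938  0.0271] top@z [ 0.4726 -0.1934] scene@z [ 0.4707 -0.1916]
hub42 tri [0.4768 0.321  0.0415] top@z [0.4775 0.3216] scene@z [0.4755 0.3205]
knob82 tri [0.4892 0.3876 0.083 ] top@z [0.4899 0.3887] scene@z [0.489  0.3867]
hopper165 tri [0.6096 0.0212 0.1659] top@z [0.6085 0.02  ] scene@z [0.6118 0.0215]
brass220 tri [0.6119 0.0233 0.2189] top@z [0.6123 0.0238] scene@z [0.6102 0.0237]
mat10 tri [0.5058 0.0313 0.0121] top@z [0.5061 0.0316] scene@z [0.5069 0.0299]
[ 0.45455488 -0.02870808  0.01      ]
[0.46482126 0.09622895 0.01      ]
```

Triangulated heights match the given ones to 3 mm: cup 49/48, neck 27/30, hub 41/42, knob 83/82, hopper 166/165, shaft 219/220, mat 12/10. The grinder axis is at about (0.611, 0.022), with yaw about -0.08. I'll go to the cup with the tool squared to the grinder.

Careful with the scale: shifts go in shares of 50 mm and turns go in units of 0.1 rad. That gives: -0.03 m is -0.6, 0.03 m is 0.6, 0.1275 rad is 1.275.

Emit:
nudge_tcp(deltas=[[[0,0,0,1.275,1],[0,0,0,1.275,1],[0,0,0,1.275,1],[0,0,0,1.275,1],[0.6,-0.6,0,0,1],[0.6,-0.6,0,0,1],[0.6,-0.6,0,0,1],[0.6,-0.6,0,0,1],[0.6,-0.6,0,0,1],[0.6,-0.6,0,0,1]]], grip_n=15)

```text
clock: 1.15
position: [0.4545, -0.4028, 0.2266]
ee_rot: [-3.139, 0.129, 0.0]
force: [0.7, 0.0, 0.6]
width: 0.998
gripper_force: 0.0
```

```bash
cat >> h.py <<'E'
def goto(x,y,z,yaw=None):
    s=st();M=R.from_rotvec(s['ee_rot']).as_matrix();cy=np.arctan2(M[1,0],M[0,0]);t=0
    if yaw is not None:
        t=(cy-yaw+np.pi)%(2*np.pi)-np.pi; M=np.array([[np.cos(yaw),np.sin(yaw),0],[np.sin(yaw),-np.cos(yaw),0],[0,0,-1]])
    d=M.T@(np.array([x,y,z])-s['position']);print('yaw',round(cy,4),'turn',round(t,4),'then shift',np.round(d,4),'j7',round(s['joints'][6],2))
E
python3 -c "
from h import *
goto(.612,-.2675,.037,-.082)"
```

```text
1.15 [ 0.4545 -0.4028  0.2266] [-3.139  0.129  0.   ] 0.998 0.0 [0.7 0.  0.6]
yaw -0.0824 turn -0.0004 then shift [ 0.1459 -0.1477  0.1896] j7 -0.99
```

To row units: -0.0295 m is -0.59, 0.0292 m is 0.584.

Emit:
nudge_tcp(deltas=[[[0.584,-0.59,0,0,1],[0.584,-0.59,0,0,1],[0.584,-0.59,0,0,1],[0.584,-0.59,0,0,1],[0.584,-0.59,0,0,1],[0,0,0.7,0,1],[0,0,0.7,0,1],[0,0,0,0,1],[0,0,0,0,1]]])

```text
clock: 2.05
position: [0.6107, -0.2693, 0.1568]
ee_rot: [-3.139, 0.13, 0.002]
force: [0.5, -0.2, 1.0]
width: 1.001
gripper_force: 0.0
```

```bash
python3 -c "
from h import *
goto(.612,-.2675,.037,-.082)
grab('wrist','w1');print(proj('w1',[[.6167,-.268,.048],[.6467,-.268,.048],[.5867,-.268,.048],[.6167,-.298,.048],[.6167,-.238,.048]]))"
```

```text
2.05 [ 0.6107 -0.2693  0.1568] [-3.139e+00  1.300e-01  2.000e-03] 1.001 0.0 [ 0.5 -0.2  1. ]
yaw -0.0827 turn -0.0007 then shift [ 0.0012 -0.0019  0.1198] j7 -1.3
[[273.34813533 204.48677386]
 [270.49908699 172.82650065]
 [276.01381888 234.1195615 ]
 [305.277894   201.93899984]
 [241.59592468 207.01647652]]
```

View pics/w1.png

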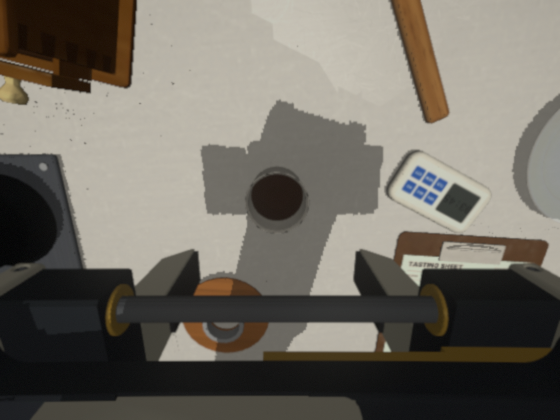

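The cup rim is centred at about (277,197) with no obstruction between the fingers, and the tool sits within 2 mm of it in y. I'll descend and grip the rim.

Emit:
nudge_tcp(deltas=[[[0.02,0,0.7,0,1],[0,0,0.7,0,1],[0,0,0.6,0,1],[0,0,0.4,0,1],[0,0,0,0,1],[0,0,0,0,0.5],[0,0,0,0,0.5],[0,0,0,0,0.5],[0,0,0,0,0.5],[0,0,0,0,0.5]]], grip_n=15)

```text
clock: 3.1
position: [0.6125, -0.2695, 0.0376]
ee_rot: [3.138, -0.129, 0.002]
force: [-0.8, 0.4, 4.1]
width: 0.643
gripper_force: 15.0
```

```bash
python3 -c "
from h import *
st()"
```

```text
3.1 [ 0.6125 -0.2695  0.0376] [ 3.138e+00 -1.290e-01  2.000e-03] 0.643 15.0 [-0.8  0.4  4.1]
```

To row units: -0.04 m is -0.8, -0.02 m is -0.4.

Emit:
nudge_tcp(deltas=[[[0,0,-0.4,0,0.5],[0,0,-0.8,0,0.5],[0,0,-0.8,0,0.5],[0,0,0,0,0.5]]], grip_n=15)

```text
clock: 3.5
position: [0.6154, -0.2705, 0.143]
ee_rot: [3.136, -0.129, 0.014]
force: [0.9, -1.4, -1.1]
width: 0.646
gripper_force: 15.0
```

```bash
python3 -c "
from h import *
goto(.4411,.0364,.15,-.082)"
```

```text
3.5 [ 0.6154 -0.2705  0.143 ] [ 3.136 -0.129  0.014] 0.646 15.0 [ 0.9 -1.4 -1.1]
yaw -0.0824 turn -0.0004 then shift [-0.1988 -0.2916 -0.007 ] j7 -1.3
```

To row units: -0.036 m is -0.72, -0.03 m is -0.6.

Emit:
nudge_tcp(deltas=[[[-0.2,-0.3,0,0,0.5],[-0.4,-0.6,0,0,0.5],[-0.48,-0.72,0,0,0.5],[-0.48,-0.72,0,0,0.5],[-0.48,-0.72,0,0,0.5],[-0.48,-0.72,0,0,0.5],[-0.48,-0.72,0,0,0.5],[-0.48,-0.72,0,0,0.5],[-0.36,-0.44,0,0,0.5],[-0.12,-0.16,0,0,0.5]]])

```text
clock: 4.5
position: [0.4365, 0.0396, 0.1364]
ee_rot: [-3.139, 0.123, 0.002]
force: [0.5, -0.2, -0.9]
width: 0.646
gripper_force: 15.0
```

Emit:
nudge_tcp(deltas=[[[0,0,0,0,0.5],[0,0,0,0,0.5]]])

```text
clock: 4.7
position: [0.4393, 0.0361, 0.1367]
ee_rot: [3.138, -0.13, 0.001]
force: [0.2, 1.3, -1.2]
width: 0.641
gripper_force: 15.0
```

```bash
python3 -c "
from h import *
goto(.4411,.0364,.05,-.082)"
```

```text
4.7 [0.4393 0.0361 0.1367] [ 3.138e+00 -1.300e-01  1.000e-03] 0.641 15.0 [ 0.2  1.3 -1.2]
yaw -0.0831 turn -0.0011 then shift [ 0.0017 -0.0004  0.0867] j7 -1.88
```

Emit:
nudge_tcp(deltas=[[[0.02,0,0.6,0,0.5],[0.02,0,0.6,0,0.5],[0,0,0.4,0,0.5],[0,0,0.14,0,0.5],[0,0,0,0,0.5],[0,0,0,0,0.5]]])

```text
clock: 5.3
position: [0.4416, 0.0364, 0.0503]
ee_rot: [3.139, -0.131, 0.002]
force: [-0.5, -0.3, -0.9]
width: 0.646
gripper_force: 15.0
```

```bash
python3 -c "
from mos import *
goto(.5008,.0315,.0495,-.082)
grab('scene','s1');grab('wrist','w2');grab('top','t1')
s=arm.observe()['position'];c=s+[.005,0,0];p=proj('s1',c)[0];print(p)
a=cv2.imread('pics/s1.png');x,y=int(p[0]),int(p[1]);c=cv2.resize(a[y-50:y+50,x-67:x+66],(800,600))
b=cv2.imread('pics/w2.png');
cv2.imwrite('pics/m2.png',np.hstack([cv2.resize(c,(400,300)),cv2.resize(b,(400,300))]))"
```

```text
5.3 [0.4416 0.0364 0.0503] [ 3.139e+00 -1.310e-01  2.000e-03] 0.646 15.0 [-0.5 -0.3 -0.9]
yaw -0.0833 turn -0.0013 then shift [0.0594 0.0001 0.0008] j7 -1.9
[286.4222064  262.08395718]
```

View pics/m2.png

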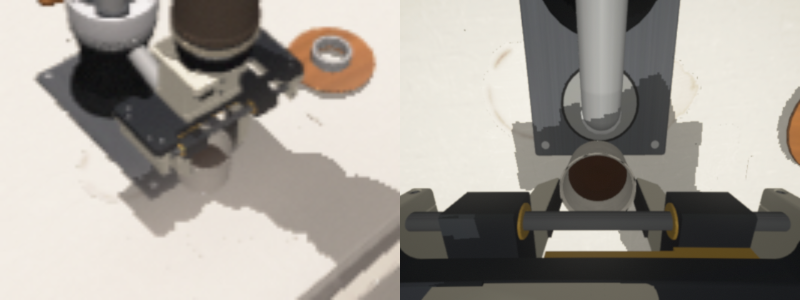

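The wrist view shows the cup at (597,178), in line with the nozzle at (600,115) and the mat at (600,105), and held level. I'll slide it in gently.

To row units: 0.01 m is 0.2, 0.008 m is 0.16.

Emit:
nudge_tcp(deltas=[[[0.1,0,0,0,0.5],[0.2,0,0,0,0.5],[0.2,0,0,0,0.5],[0.2,0,0,0,0.5],[0.2,0,0,0,0.5],[0.16,0,0,0,0.5],[0.1,0,0,0,0.5],[0.02,0,0,0,0.5],[0,0,0,0,0.5],[0,0,0,0,0.5]]])

```text
clock: 6.45
position: [0.499, 0.0321, 0.0496]
ee_rot: [3.139, -0.129, -0.001]
force: [-0.4, -0.6, -1.8]
width: 0.64
gripper_force: 15.0
```

Emit:
nudge_tcp(deltas=[[[0,0,0.03,0,0.5],[0,0,0.02,0,0.5],[0,0,0,0,0.5]]])

```text
clock: 6.75
position: [0.4992, 0.0322, 0.0476]
ee_rot: [3.139, -0.129, -0.0]
force: [-2.4, 0.9, 5.7]
width: 0.644
gripper_force: 15.0
```

```bash
python3 -c "
from h import *
goto(.5008,.0315,.0476,-.082)"
```

```text
6.75 [0.4992 0.0322 0.0476] [ 3.139 -0.129 -0.   ] 0.644 15.0 [-2.4  0.9  5.7]
yaw -0.0822 turn -0.0002 then shift [ 0.0017  0.0005 -0.    ] j7 -1.87
```

To row units: -0.04 m is -0.8, -0.03 m is -0.6.

Emit:
nudge_tcp(deltas=[[[0,0,0,0,0.68],[0,0,0,0,0.75],[0,0,0,0,0.9],[0,0,0,0,1],[0,0,0,0,1],[-0.2,0,0,0,1],[-0.6,0,0,0,1],[-0.6,0,0,0,1],[-0.4,0,-0.4,0,1],[0,0,-0.8,0,1]]])

```text
clock: 7.75
position: [0.4036, 0.0389, 0.1055]
ee_rot: [3.137, -0.127, -0.014]
force: [1.8, -0.2, 0.1]
width: 0.999
gripper_force: 0.0
```

```bash
python3 -c "
from mos import *
goto(.4725,-.1938,.2,-.082)
d=grab('wrist','w3')
b=cv2.imread('pics/w3.png');cv2.imwrite('pics/w3b.png',b[:320]);print(proj('w3',[[.5059,.0311,.058],[.6105,.0225,.22],[.5059,.0311,.01]]))"
```

```text
7.75 [0.4036 0.0389 0.1055] [ 3.137 -0.127 -0.014] 0.999 0.0 [ 1.8 -0.2  0.1]
yaw -0.0811 turn 0.0009 then shift [ 0.0877  0.2263 -0.0945] j7 -1.91
[[ 2.73535544e+02  8.49984834e+01]
 [-1.02961210e+04 -9.12136307e+05]
 [ 2.74000836e+02  9.09554306e+01]]
```

View pics/w3b.png

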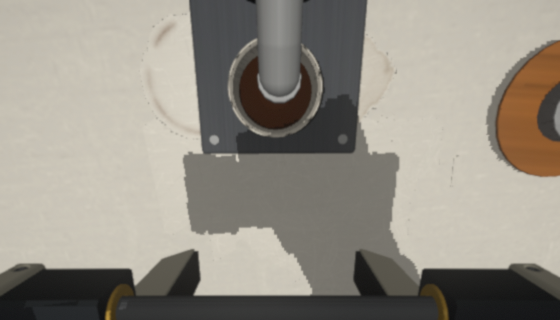

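The cup stands on the mat at (276,88) against (273,85) predicted, so it is within about 3 mm, upright, with the nozzle mouth over it. I'll hover near the lid next and fit its outline by colour.

Emit:
nudge_tcp(deltas=[[[0,0.2,-0.6,0,1],[0.2,0.7,-0.3,0,1],[0.2,0.8,0,0,1],[0.2,0.8,0,0,1],[0.2,0.8,0,0,1],[0.2,0.8,0,0,1],[0.1,0.4,0,0,1],[0,0,0,0,1],[0,0,0,0,1]]])

```text
clock: 8.7
position: [0.4454, -0.1889, 0.1519]
ee_rot: [-3.138, 0.131, 0.001]
force: [-0.3, 0.3, -0.0]
width: 0.998
gripper_force: 0.0
```

```bash
cat > lid.py <<'E'
from mos import *
st();grab('wrist','w4');a=cv2.imread('pics/w4.png')
hsv=cv2.cvtColor(a,cv2.COLOR_BGR2HSV);m=cv2.inRange(hsv,(5,90,50),(20,255,255));m[330:]=0
cs=cv2.findContours(m,cv2.RETR_EXTERNAL,cv2.CHAIN_APPROX_NONE)[0];c=max(cs,key=cv2.contourArea)
P=np.array([atz('w4',p[0],.014)[:2] for p in c[::2]])
A=np.c_[P,np.ones(len(P))];q=np.linalg.lstsq(A,(P**2).sum(1),rcond=None)[0];cen=q[:2]/2;r=np.hypot(P[:,0]-cen[0],P[:,1]-cen[1])
print('lid',cen,r.mean(),r.std(),cv2.boundingRect(c))
E
python3 lid.py
```

```text
8.7 [ 0.4454 -0.1889  0.1519] [-3.138e+00  1.310e-01  1.000e-03] 0.998 0.0 [-0.3  0.3 -0. ]
lid [ 0.47211038 -0.19684758] 0.05156434970642206 0.000277312830661209 (230, 123, 103, 102)
```

```bash
python3 -c "
from h import *
goto(.4722,-.1945,.0165,-.082)"
```

```text
8.75 [ 0.4455 -0.1882  0.152 ] [-3.138e+00  1.280e-01  1.000e-03] 1.002 0.0 [-0.6 -0.9 -0.2]
yaw -0.0817 turn 0.0003 then shift [0.0271 0.0041 0.1355] j7 -1.33
```

Emit:
nudge_tcp(deltas=[[[0.27,0.03,0.4,0,1],[0.27,0.04,0.7,0,1],[0,0,0.7,0,1],[0,0,0.6,0,1],[0,0,0.24,0,1],[0,0,0,0,1],[0,0,0,0,1]]], grip_n=20)

```text
clock: 9.45
position: [0.4733, -0.1946, 0.0212]
ee_rot: [3.139, -0.128, 0.001]
force: [-0.5, -0.5, 0.9]
width: 0.995
gripper_force: 0.0
```

```bash
python3 -c "
from h import *
goto(.4722,-.1945,.0165,-.082)"
```

```text
9.45 [ 0.4733 -0.1946  0.0212] [ 3.139e+00 -1.280e-01  1.000e-03] 0.995 0.0 [-0.5 -0.5  0.9]
yaw -0.0815 turn 0.0005 then shift [-0.0011  0.      0.0047] j7 -1.32
```

Emit:
nudge_tcp(deltas=[[[-0.02,0,0.08,0,1],[0,0,0,0,1],[0,0,0,0,0.4],[0,0,0,0,0.4],[0,0,0,0,0.4],[0,0,0,0,0.4],[0,0,0,0,0.4],[0,0,0,0,0.4]]], grip_n=25)

```text
clock: 10.25
position: [0.4717, -0.195, 0.0162]
ee_rot: [3.139, -0.129, -0.0]
force: [0.1, 0.8, 0.4]
width: 0.527
gripper_force: 5.5
```

Emit:
nudge_tcp(deltas=[[[0,0,-0.3,0,0.4],[0,0,-0.8,0,0.4],[0,0,-0.9,0,0.4],[0,0,-0.9,0,0.4],[0,0,-0.9,0,0.4],[0,0,-0.8,0,0.4],[0,0,0,0,0.4]]])

```text
clock: 10.95
position: [0.4743, -0.1958, 0.2515]
ee_rot: [3.137, -0.129, 0.014]
force: [0.4, -0.5, -1.5]
width: 0.514
gripper_force: 25.0
```

```bash
python3 -c "
from h import *
goto(.6105,.0225,.245,-.082)"
```

```text
10.95 [ 0.4743 -0.1958  0.2515] [ 3.137 -0.129  0.014] 0.514 25.0 [ 0.4 -0.5 -1.5]
yaw -0.0825 turn -0.0005 then shift [ 0.1179 -0.2287  0.0065] j7 -1.34
```

To row units: -0.036 m is -0.72, -0.03 m is -0.6.

Emit:
nudge_tcp(deltas=[[[0.06,-0.3,0,0,0.4],[0.08,-0.6,0,0,0.4],[0.08,-0.72,0,0,0.4],[0.08,-0.72,0,0,0.4],[0.08,-0.72,0,0,0.4],[0.08,-0.72,0,0,0.4],[0.06,-0.5,0,0,0.4],[0.06,-0.24,0,0,0.4],[0,0,0,0,0.4],[0,0,0,0,0.4]]])

```text
clock: 11.95
position: [0.5188, 0.0263, 0.2456]
ee_rot: [3.138, -0.131, -0.002]
force: [0.3, -1.2, -1.4]
width: 0.517
gripper_force: 25.0
```

```bash
python3 -c "
from mos import *
goto(.6105,.0225,.245,-.082)
grab('wrist','w5');p=proj('w5',[.6105,.0225,.22])[0];q=proj('w5',[.6105,.0225,.165])[0];print(p,q)
a=cv2.imread('pics/w5.png');x,y=[int(v) for v in p];x0,y0=x-70,max(y-52,0);print(x0,y0)
c=cv2.resize(a[y0:y0+105,x0:x0+140],(560,420),interpolation=cv2.INTER_CUBIC)
cv2.imwrite('pics/m5.png',np.hstack([c,np.vstack([cv2.resize(a,(240,180)),np.zeros((240,240,3),np.uint8)])]))"
```

```text
11.95 [0.5188 0.0263 0.2456] [ 3.138e+00 -1.310e-01 -2.000e-03] 0.517 25.0 [ 0.3 -1.2 -1.4]
yaw -0.0835 turn -0.0015 then shift [ 0.0917 -0.0037  0.0006] j7 -1.82
[267.62351326 102.37720404] [269.65918222 106.04539145]
197 50
```

View pics/m5.png

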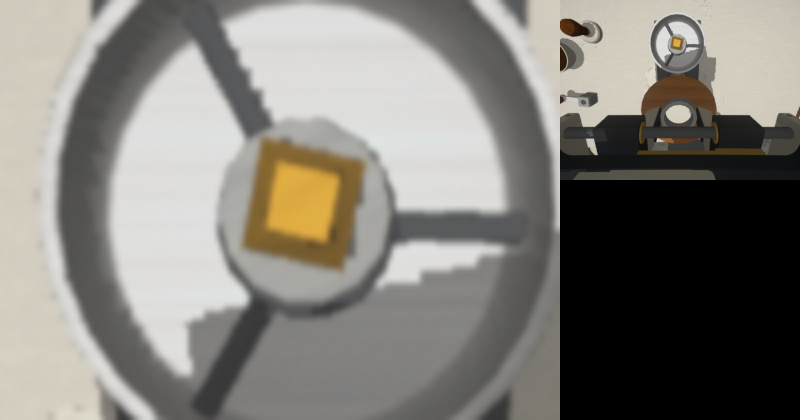

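The brass square top is centred at about (272.6,100.4) px, 5 px right and 2 px up of the prediction. The square is clearly turned by about 0.2 rad. I'll compute both.

```bash
python3 -c "
from h import *
f=lambda c:((c[0]+.5)/4-.5+197,(c[1]+.5)/4-.5+50)
for h,cs in((.22,[(281,163),(341,175),(328,242),(266,231)]),(.212,[(262,139),(366,161),(346,271),(243,247)])):
    P=np.array([atz('w5',f(c),h)[:2] for c in cs]);print(P.mean(0))
    for i in range(4):
        d=P[(i+1)%4]-P[i];print(np.linalg.norm(d),(np.arctan2(d[1],d[0])+np.pi/4)%(np.pi/2)-np.pi/4)
"
```

```text
[0.61132951 0.01951006]
0.008770916258298535 -0.26624122354705193
0.00926062210809902 -0.2850854878751976
0.009184686373459403 -0.24885296460376782
0.009436942224952824 -0.32847111503176213
[0.61143933 0.01955371]
0.015818849339727614 -0.2755884344044661
0.015870006630766546 -0.26651395839317304
0.016165928304392004 -0.3005758428205274
0.015466718305221009 -0.2883919167399125
```

To row units: 0.025 m is 0.5, 0.02 m is 0.4.

Emit:
nudge_tcp(deltas=[[[0.2,0,0,0,0.4],[0.4,0,0,0,0.4],[0.5,0,0,0,0.4],[0.4,0,0,0,0.4],[0.24,0,0,0,0.4],[0.08,0,0,0,0.4],[0,0,0,0,0.4],[0,0,0,0,0.4]]])

```text
clock: 12.8
position: [0.6092, 0.0204, 0.2462]
ee_rot: [3.139, -0.129, -0.001]
force: [-1.1, 0.4, -1.1]
width: 0.514
gripper_force: 25.0
```

```bash
python3 -c "
from h import *
goto(.6112,.0213,.1712,-.082)"
```

```text
12.8 [0.6092 0.0204 0.2462] [ 3.139e+00 -1.290e-01 -1.000e-03] 0.514 25.0 [-1.1  0.4 -1.1]
yaw -0.0824 turn -0.0004 then shift [ 0.0019 -0.0011  0.075 ] j7 -1.78
```

Emit:
nudge_tcp(deltas=[[[0.038,-0.022,0,0,0.4],[0,0,0.3,0,0.4],[0,0,0.4,0,0.4],[0,0,0.3,0,0.4],[0,0,0.2,0,0.4],[0,0,0.16,0,0.4],[0,0,0,0,0.4]]])

```text
clock: 13.5
position: [0.6113, 0.0214, 0.1775]
ee_rot: [3.139, -0.129, -0.002]
force: [-0.3, -0.0, -1.5]
width: 0.519
gripper_force: 25.0
```

```bash
python3 -c "
from h import *
goto(.6112,.0213,.1712,-.082)"
```

```text
13.5 [0.6113 0.0214 0.1775] [ 3.139e+00 -1.290e-01 -2.000e-03] 0.519 25.0 [-0.3 -0.  -1.5]
yaw -0.0821 turn -0.0001 then shift [-0.0001  0.0001  0.0063] j7 -1.79
```

No contact yet; the spigot is already in by 3–4 mm. Lowering the rest and releasing.

To row units: 0.003 m is 0.06, 0.001 m is 0.02.

Emit:
nudge_tcp(deltas=[[[0,0,0.06,0,0.4],[0,0,0.06,0,0.4],[0,0,0.02,0,0.4],[0,0,0,0,0.4]]])

```text
clock: 13.9
position: [0.612, 0.0214, 0.1714]
ee_rot: [-3.139, 0.129, -0.001]
force: [0.0, 1.3, -1.3]
width: 0.517
gripper_force: 25.0
```

Emit:
nudge_tcp(deltas=[[[0,0,0,0,0.55],[0,0,0,0,0.7],[0,0,0,0,0.9],[0,0,0,0,1],[0,0,0,0,1],[0,0,-0.2,0,1],[0,0,-0.6,0,1],[0,0,-0.8,0,1],[0,0,-0.8,0,1],[0,0,-0.2,0,1]]])

```text
clock: 14.9
position: [0.6138, 0.0216, 0.3071]
ee_rot: [-3.138, 0.129, -0.012]
force: [1.4, 0.9, 0.8]
width: 0.997
gripper_force: 0.0
```

```bash
python3 -c "
from h import *
print('crank yaw',np.arctan2(.3876-.321,.4892-.4768))
goto(.4768,.321,.2,1.39)"
```

```text
crank yaw 1.38671787194602
14.9 [0.6138 0.0216 0.3071] [-3.138  0.129 -0.012] 0.997 0.0 [1.4 0.9 0.8]
yaw -0.0824 turn -1.4724 then shift [ 0.2699 -0.1886  0.1071] j7 -1.78
```

Emit:
nudge_tcp(deltas=[[[-0.4,0,0,0,1],[-0.7,0,0.1,0,1],[-0.6,0,0.1,0,1],[-0.16,0,0,0,1],[0,0,0,0,1],[0,0,0,0,1]]])

```text
clock: 15.5
position: [0.5202, 0.029, 0.2917]
ee_rot: [-3.139, 0.13, -0.002]
force: [0.4, 0.1, 0.3]
width: 1.002
gripper_force: 0.0
```

```bash
python3 - <<'E'
from h import *
st();grab('wrist','w6');a=cv2.imread('pics/w6.png')
hsv=cv2.cvtColor(a,cv2.COLOR_BGR2HSV);m=cv2.inRange(hsv,(5,90,50),(20,255,255))
cv2.imwrite('pics/w6m.png',m)
p=proj('w6',[.6114,.0195,.169])[0];print(p)
n,l,s,c=cv2.connectedComponentsWithStats(m);print([(s[i].tolist(),c[i].round(1).tolist()) for i in range(1,n) if s[i][4]>200])
for i in range(1,n):
    if s[i][4]>2000:
        ct=max(cv2.findContours((l==i).astype('uint8'),0,1)[0],key=cv2.contourArea)
        for h in(.169,.174,.179):
            P=np.array([atz('w6',q[0],h)[:2] for q in ct]);q=np.linalg.lstsq(np.c_[P,np.ones(len(P))],(P**2).sum(1),rcond=None)[0];ce=q[:2]/2;r=np.hypot(*(P-ce).T);print(h,ce,r.mean(),r.std())
E
```

```text
15.5 [0.5202 0.029  0.2917] [-3.139e+00  1.300e-01 -2.000e-03] 1.002 0.0 [0.4 0.1 0.3]
[277.24744734 108.14809728]
[([218, 41, 118, 126, 8912], [276.4, 102.8]), ([40, 56, 31, 33, 746], [55.4, 71.4]), ([266, 94, 23, 25, 448], [277.0, 105.8]), ([527, 176, 33, 87, 429], [544.4, 221.4]), ([0, 215, 38, 23, 528], [16.7, 225.8]), ([105, 284, 28, 52, 473], [115.6, 304.4]), ([421, 284, 28, 52, 460], [437.3, 304.5]), ([263, 347, 289, 15, 2392], [409.0, 354.8])]
0.169 [0.61203298 0.02018483] 0.05189140862220136 0.0003411656068789653
0.174 [0.61186129 0.02019369] 0.050968814420481796 0.0003350999127864356
0.179 [0.61168959 0.02020255] 0.0500462202187622 0.0003290342186939033
0.169 [ 0.39883068 -0.11419748] 0.11456868274611334 0.03466749844593615
0.174 [ 0.40244958 -0.11179939] 0.11253172893802306 0.03405113373540729
0.179 [ 0.40606848 -0.10940131] 0.11049477512993165 0.03343476902487874
```

The lid's flange fits a clean circle 0.8 mm off the shaft axis, and its apparent radius (51.9 vs 51.6 before) puts it at the seated height. Next is the crank.

To row units: -0.036 m is -0.72, -0.034 m is -0.68.

Emit:
nudge_tcp(deltas=[[[-0.16,-0.4,0,0,1],[-0.16,-0.68,0,0,1],[-0.16,-0.72,0,0,1],[-0.16,-0.72,0,0,1],[-0.16,-0.72,0,0,1],[-0.16,-0.72,0,0,1],[-0.16,-0.72,0,0,0.8],[-0.16,-0.68,0,0,0.6],[-0.06,-0.4,0,0,0.6]]])

```text
clock: 16.45
position: [0.4757, 0.3254, 0.2909]
ee_rot: [-3.138, 0.125, 0.001]
force: [-0.8, -0.1, 0.5]
width: 0.785
gripper_force: 0.0
```

Emit:
nudge_tcp(deltas=[[[0,0,0,-1.47,0.6],[0,0,0,-1.47,0.6],[0,0,0,-1.47,0.6],[0,0,0,-1.47,0.6],[0,0,0,-1.47,0.6],[0,0,0,-1.47,0.6],[0,0,0,-1.47,0.6],[0,0,0,-1.47,0.6],[0,0,0,-1.47,0.6],[0,0,0,-1.47,0.6]]])

```text
clock: 17.45
position: [0.4772, 0.3219, 0.2909]
ee_rot: [-2.409, -2.015, 0.0]
force: [-0.1, -1.1, 0.5]
width: 0.6
gripper_force: 0.0
```

```bash
python3 -c "
from h import *
goto(.4768,.321,.2,1.387)"
```

```text
17.45 [0.4772 0.3219 0.2909] [-2.409 -2.015  0.   ] 0.6 0.0 [-0.1 -1.1  0.5]
yaw 1.3929 turn 0.0059 then shift [-0.001  -0.0002  0.0909] j7 -1.02
```

Careful with the scale: shifts go in shares of 50 mm and turns go in units of 0.1 rad. That gives: 0.04 m is 0.8, 0.01 m is 0.2.

Emit:
nudge_tcp(deltas=[[[-0.1,0,0.8,0,0.6],[-0.1,0,0.8,0,0.6],[-0.1,0,0.8,0,0.6],[0,0,0.2,0,0.6],[0,0,0,0,0.6],[0,0,0,0,0.6]]])

```text
clock: 18.05
position: [0.4745, 0.3082, 0.1628]
ee_rot: [-2.415, -2.009, -0.004]
force: [-0.4, -0.2, 0.1]
width: 0.599
gripper_force: 0.0
```

```bash
python3 -c "
from mos import *
goto(.4768,.321,.0105,1.387)
grab('wrist','w7');p=proj('w7',[.4768,.321,.042])[0];k=proj('w7',[.489,.388,.082])[0];print(p,k)
a=cv2.imread('pics/w7.png');x0,y0=int(p[0])-65,int(p[1])-110;print(x0,y0)
cv2.imwrite('pics/m7.png',cv2.resize(a[y0:y0+150,x0:x0+130],(520,600),interpolation=cv2.INTER_CUBIC))"
```

```text
18.05 [0.4745 0.3082 0.1628] [-2.415 -2.009 -0.004] 0.599 0.0 [-0.4 -0.2  0.1]
yaw 1.3878 turn 0.0008 then shift [ 1.300e-02 -1.000e-04  1.523e-01] j7 -1.07
[276.20455337 193.20341322] [275.94093744 119.36007847]
211 83
```

View pics/m7.png

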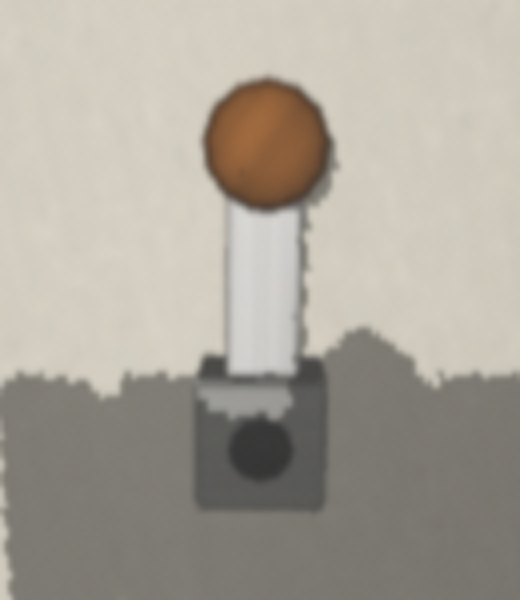

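```bash
python3 -c "
from h import *
f=lambda c:((c[0]+.5)/4-.5+211,(c[1]+.5)/4-.5+83)
h=atz('w7',f((261,448)),.042);k=atz('w7',f((267,144)),.082);print(h,k,np.linalg.norm((k-h)[:2]),np.arctan2(*(k-h)[[1,0]]))
a=[atz('w7',f(c),.042) for c in((195,505),(326,505),(326,382),(195,382))]
print(np.mean(a,0));d=a[2]-a[1]+a[3]-a[0];print(np.arctan2(d[1],d[0]))
d=atz('w7',f((264,210)),.034)-atz('w7',f((262,372)),.034);print(np.arctan2(d[1],d[0]))"
```

```text
[0.47622678 0.3196653  0.042     ] [0.49018231 0.38832674 0.082     ] 0.0700653289923821 1.3702764456023742
[0.47626859 0.32054299 0.042     ]
1.386713042909233
1.3748371887987363
```

To row units: 0.0125 m is 0.25, 0.04 m is 0.8, 0.008 rad is 0.08.

Emit:
nudge_tcp(deltas=[[[0.25,0,0.6,0.08,0.6],[0,0,0.8,0,0.6],[0,0,0.8,0,0.6],[0,0,0.54,0,0.6],[0,0,0.2,0,0.6],[0,0,0,0,0.6],[0,0,0,0,0.6]]], grip_n=40)

```text
clock: 18.8
position: [0.4769, 0.3203, 0.0161]
ee_rot: [2.423, 1.999, 0.005]
force: [0.5, -0.4, 0.3]
width: 0.602
gripper_force: 0.0
```

```bash
python3 -c "
from h import *
goto(.4766,.3203,.0105,1.38)"
```

```text
18.8 [0.4769 0.3203 0.0161] [2.423 1.999 0.005] 0.602 0.0 [ 0.5 -0.4  0.3]
yaw 1.3797 turn -0.0003 then shift [-0.     -0.0002  0.0056] j7 -1.19
```

To row units: 0.005 m is 0.1.

Emit:
nudge_tcp(deltas=[[[0,0,0.1,0,0.6],[0,0,0,0,0.6],[0,0,0,0,0.3],[0,0,0,0,0.3],[0,0,0,0,0.3],[0,0,0,0,0.3],[0,0,0,0,0.3],[0,0,0,0,0.3]]], grip_n=40)

```text
clock: 19.6
position: [0.4757, 0.3192, 0.0094]
ee_rot: [2.423, 1.999, 0.0]
force: [-1.1, -0.9, 2.3]
width: 0.349
gripper_force: 39.9
```

```bash
python3 -c "
from h import *
st()"
```

```text
19.6 [0.4757 0.3192 0.0094] [2.423 1.999 0.   ] 0.349 39.9 [-1.1 -0.9  2.3]
```

To row units: -0.02 m is -0.4, -0.045 m is -0.9, 0.046 rad is 0.46.

Emit:
nudge_tcp(deltas=[[[0,0,-0.4,0,0.3],[0,0,-0.8,0,0.3],[0,0,-0.9,0,0.3],[0,0,-0.9,0,0.3],[0,0,-0.9,0.46,0.3],[0,0,-0.8,0.46,0.3],[0,0,-0.3,0,0.3],[0,0,0,0,0.3]]])

```text
clock: 20.4
position: [0.4763, 0.3199, 0.2615]
ee_rot: [2.512, 1.886, 0.006]
force: [0.8, -0.1, -2.7]
width: 0.345
gripper_force: 39.9
```

```bash
python3 -c "
from h import *
goto(.6111,.0203,.25,1.288)"
```

```text
20.4 [0.4763 0.3199 0.2615] [2.512 1.886 0.006] 0.345 39.9 [ 0.8 -0.1 -2.7]
yaw 1.2878 turn -0.0002 then shift [-0.2501  0.213   0.0115] j7 -1.12
```

Emit:
nudge_tcp(deltas=[[[-0.3,0.26,0,0,0.3],[-0.6,0.5,0,0,0.3],[-0.7,0.6,0,0,0.3],[-0.7,0.6,0,0,0.3],[-0.7,0.6,0,0,0.3],[-0.7,0.6,0,0,0.3],[-0.6,0.5,0,0,0.3],[-0.4,0.36,0,0,0.3],[-0.2,0.16,0,0,0.3],[-0.1,0.08,0,0,0.3]]])

```text
clock: 21.4
position: [0.6098, 0.0185, 0.2574]
ee_rot: [-2.513, -1.883, 0.004]
force: [0.1, 0.5, -2.6]
width: 0.343
gripper_force: 39.9
```

Emit:
nudge_tcp(deltas=[[[0,0,0,0,0.3],[0,0,0,0,0.3],[0,0,0,0,0.3]]])

```text
clock: 21.7
position: [0.6098, 0.0215, 0.2593]
ee_rot: [-2.51, -1.889, -0.0]
force: [-0.1, 1.0, -3.4]
width: 0.347
gripper_force: 39.9
```

```bash
python3 -c "
from h import *
goto(.6111,.0203,.2,1.288)"
```

```text
21.7 [0.6098 0.0215 0.2593] [-2.51  -1.889 -0.   ] 0.347 39.9 [-0.1  1.  -3.4]
yaw 1.2903 turn 0.0023 then shift [-0.0008  0.0015  0.0593] j7 -0.53
```

To row units: 0.015 m is 0.3, 0.01 m is 0.2.

Emit:
nudge_tcp(deltas=[[[-0.01,0.026,0.2,0,0.3],[0,0,0.3,0,0.3],[0,0,0.16,0,0.3],[0,0,0,0,0.3]]])

```text
clock: 22.1
position: [0.6104, 0.0189, 0.2246]
ee_rot: [-2.511, -1.886, 0.004]
force: [-0.7, 0.3, -2.1]
width: 0.342
gripper_force: 39.9
```

```bash
python3 -c "
from h import *
s=goto(.6111,.0203,.1975,1.288);print(arm.observe()['ft_torque'])"
```

```text
22.1 [0.6104 0.0189 0.2246] [-2.511 -1.886  0.004] 0.342 39.9 [-0.7  0.3 -2.1]
yaw 1.2883 turn 0.0003 then shift [0.0015 0.0003 0.0271] j7 -0.54
[-0.07989811 -0.0348659  -0.01948644]
```

Emit:
nudge_tcp(deltas=[[[0,0,0.06,0,0.3],[0,0,0.06,0,0.3],[0,0,0,0,0.3]]])

```text
clock: 22.4
position: [0.6114, 0.0187, 0.2202]
ee_rot: [2.513, 1.886, -0.0]
force: [0.9, 0.2, -2.2]
width: 0.344
gripper_force: 39.9
```

```bash
python3 -c "
from h import *
s=goto(.6111,.0203,.1975,1.288);print(arm.observe()['ft_torque'])"
```

```text
22.4 [0.6114 0.0187 0.2202] [ 2.513  1.886 -0.   ] 0.344 39.9 [ 0.9  0.2 -2.2]
yaw 1.2877 turn -0.0003 then shift [ 0.0014 -0.0007  0.0227] j7 -0.54
[-0.01859145 -0.10402208  0.00825818]
```

Emit:
nudge_tcp(deltas=[[[0.02,0,0.04,0,0.3],[0,0,0.04,0,0.3],[0,0,0.02,0,0.3],[0,0,0,0,0.3]]])

```text
clock: 22.8
position: [0.6116, 0.0197, 0.2151]
ee_rot: [-2.513, -1.886, 0.0]
force: [0.6, 0.0, -3.1]
width: 0.345
gripper_force: 39.9
```

```bash
python3 -c "
from h import *
s=goto(.6111,.0203,.1975,1.288);print(arm.observe()['ft_torque'])"
```

```text
22.8 [0.6116 0.0197 0.2151] [-2.513 -1.886  0.   ] 0.345 39.9 [ 0.6  0.  -3.1]
yaw 1.2877 turn -0.0003 then shift [ 0.0004 -0.0007  0.0176] j7 -0.54
[ 0.00651403 -0.00926491  0.02926387]
```

The bore is over the square with no contact force. Continuing down in small steps.

Emit:
nudge_tcp(deltas=[[[0,0,0.06,0,0.3],[0,0,0.06,0,0.3],[0,0,0.06,0,0.3],[0,0,0,0,0.3]]])

```text
clock: 23.2
position: [0.6114, 0.0196, 0.2056]
ee_rot: [-2.512, -1.886, 0.001]
force: [-0.9, -0.5, -3.1]
width: 0.348
gripper_force: 39.9
```

Emit:
nudge_tcp(deltas=[[[0,0,0.06,0,0.3],[0,0,0.04,0,0.3],[0,0,0.04,0,0.3],[0,0,0.02,0,0.3],[0,0,0,0,0.3]]])

```text
clock: 23.7
position: [0.6116, 0.0197, 0.198]
ee_rot: [-2.512, -1.886, 0.0]
force: [-0.7, 0.0, -3.7]
width: 0.347
gripper_force: 39.9
```

```bash
python3 -c "
from h import *
s=goto(.6111,.0203,.1975,1.288);print(arm.observe()['ft_torque'])"
```

```text
23.7 [0.6116 0.0197 0.198 ] [-2.512 -1.886  0.   ] 0.347 39.9 [-0.7  0.  -3.7]
yaw 1.2877 turn -0.0003 then shift [ 0.0004 -0.0007  0.0005] j7 -0.55
[-0.04825384 -0.06410734  0.0362199 ]
```

To row units: 0.001 m is 0.02.

Emit:
nudge_tcp(deltas=[[[0,0,0.02,0,0.3],[0,0,0.02,0,0.3],[0,0,0,0,0.3]]])

```text
clock: 24.0
position: [0.6119, 0.0197, 0.1973]
ee_rot: [2.512, 1.885, 0.001]
force: [-3.3, -0.0, 6.1]
width: 0.347
gripper_force: 39.9
```

Emit:
nudge_tcp(deltas=[[[0,0,0.02,0,0.3],[0,0,0,0,0.3],[0,0,0,0,0.3]]])

```text
clock: 24.3
position: [0.6119, 0.0197, 0.1973]
ee_rot: [2.512, 1.885, 0.002]
force: [-6.0, -0.8, 13.0]
width: 0.347
gripper_force: 39.9
```

The crank touches home at TCP z = 0.1973, against 0.1975 expected, with 13 N on the shoulder. Releasing, then over to the knob.

To row units: -0.045 m is -0.9, -0.04 m is -0.8, 0.1 rad is 1.

Emit:
nudge_tcp(deltas=[[[0,0,-0.02,0,0.38],[0,0,0,0,0.45],[0,0,0,0,0.6],[0,0,0,0,0.6],[0,0,-0.4,0,0.6],[0,0,-0.8,0,0.6],[0,0,-0.9,0,0.6],[0,0,-0.4,1,0.6],[0,0,0,1.4,0.6],[0,0,0,1.4,0.6]]])

```text
clock: 25.3
position: [0.6121, 0.0198, 0.3221]
ee_rot: [2.827, 1.369, 0.003]
force: [0.1, -0.2, -0.7]
width: 0.599
gripper_force: 0.0
```

Emit:
nudge_tcp(deltas=[[[0,0,0,1.4,0.6],[0,0,0,1.4,0.6],[0,0,0,1.4,0.6],[0,0,0,1.4,0.6],[0,0,0,1.4,0.6],[0,0,0,1.4,0.6],[0,0,0,1.4,0.6],[0,0,0,0,0.6]]])

```text
clock: 26.1
position: [0.6117, 0.0199, 0.321]
ee_rot: [3.139, -0.117, -0.0]
force: [-0.6, -0.2, -0.5]
width: 0.606
gripper_force: 0.0
```

```bash
python3 -c "
from h import *
goto(.6115,.0208,.3,-.082)
goto(.631,.088,.3,-.082)"
```

```text
26.1 [0.6117 0.0199 0.321 ] [ 3.139 -0.117 -0.   ] 0.606 0.0 [-0.6 -0.2 -0.5]
yaw -0.0744 turn 0.0076 then shift [-0.0003 -0.0009  0.021 ] j7 -1.79
26.1 [0.6117 0.0199 0.321 ] [ 3.139 -0.117 -0.   ] 0.606 0.0 [-0.6 -0.2 -0.5]
yaw -0.0744 turn 0.0076 then shift [ 0.0137 -0.0695  0.021 ] j7 -1.79
```

To row units: -0.035 m is -0.7, -0.03 m is -0.6, 0.008 rad is 0.08.

Emit:
nudge_tcp(deltas=[[[-0.6,-0.3,0,0.08,0.6],[-0.7,-0.3,0,0,0.6],[-0.2,-0.1,0,0,0.6],[0,0,0,0,0.6],[0,0,0,0,0.6]]])

```text
clock: 26.6
position: [0.5404, 0.0597, 0.3214]
ee_rot: [3.139, -0.124, 0.002]
force: [-0.6, -0.5, -0.1]
width: 0.597
gripper_force: 0.0
```

```bash
python3 - <<'E'
from h import *
goto(.631,.088,.3,-.082);grab('wrist','w8');a=cv2.imread('pics/w8.png')
print(proj('w8',[[.631,.088,.27],[.6115,.0208,.23]]))
hsv=cv2.cvtColor(a,cv2.COLOR_BGR2HSV);m=cv2.inRange(hsv,(5,90,40),(20,255,255))
n,l,s,c=cv2.connectedComponentsWithStats(m);print([(s[i].tolist(),c[i].round(1).tolist()) for i in range(1,n) if s[i][4]>200])
E
```

```text
26.6 [0.5404 0.0597 0.3214] [ 3.139e+00 -1.240e-01  2.000e-03] 0.597 0.0 [-0.6 -0.5 -0.1]
yaw -0.0789 turn 0.0031 then shift [ 0.088  -0.0356  0.0214] j7 -1.88
[[221.65581357 110.22081361]
 [315.76978848 130.07064877]]
[([321, 0, 97, 23, 1357], [377.6, 8.3]), ([257, 70, 104, 109, 6019], [311.7, 123.6]), ([90, 77, 38, 30, 784], [106.3, 91.4]), ([207, 90, 38, 37, 1074], [224.8, 108.1]), ([38, 114, 53, 55, 2196], [64.1, 141.4]), ([530, 184, 30, 79, 355], [545.5, 225.1]), ([170, 284, 19, 52, 438], [177.6, 308.4]), ([365, 284, 19, 52, 429], [375.1, 307.8]), ([194, 346, 302, 16, 2706], [351.3, 354.6])]
```

View pics/w8.png

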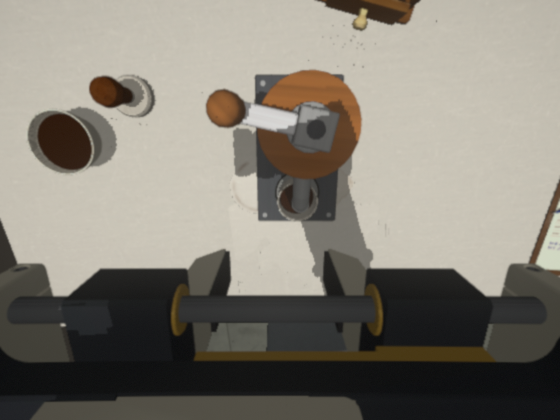

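The crank is on the hub at (316,128) with its knob at (225,108), about 3 px from the prediction. The lid and cup are still in place. Next I'll grip the knob.

To row units: 0.03 m is 0.6, 0.028 m is 0.56.

Emit:
nudge_tcp(deltas=[[[0.6,-0.23,0,0,0.5],[0.6,-0.23,0,0,0.5],[0.56,-0.23,0,0,0.5],[0,0,0,0,0.5],[0,0,0.6,0,0.5],[0,0,0.6,0,0.5],[0,0,0.4,0,0.5],[0,0,0.16,0,0.5],[0,0,0,0,0.5]]], grip_n=15)

```text
clock: 27.55
position: [0.6299, 0.0868, 0.2321]
ee_rot: [3.138, -0.127, -0.003]
force: [0.4, 1.2, -0.6]
width: 0.5
gripper_force: 0.0
```

```bash
python3 -c "
from h import *
goto(.631,.0875,.232,-.082)"
```

```text
27.55 [0.6299 0.0868 0.2321] [ 3.138e+00 -1.270e-01 -3.000e-03] 0.5 0.0 [ 0.4  1.2 -0.6]
yaw -0.0808 turn 0.0012 then shift [ 0.001  -0.0008  0.0001] j7 -1.91
```

Emit:
nudge_tcp(deltas=[[[0.02,-0.01,0,0,0.2],[0,0,0,0,0.2],[0,0,0,0,0.2],[0,0,0,0,0.2],[0,0,0,0,0.2]]], grip_n=20)

```text
clock: 28.05
position: [0.6317, 0.0886, 0.2341]
ee_rot: [-3.138, 0.125, -0.003]
force: [1.5, 1.6, 3.7]
width: 0.277
gripper_force: 20.0
```

```bash
python3 - <<'E'
from h import *
s=st();p=s['position'];c=np.array([.6115,.0208]);d=p[:2]-c;a=np.arctan2(d[1],d[0]);print('r',np.hypot(*d),'ang',a)
yaw=-.0815;ps=a-yaw
# clockwise steps of 0.15 rad; positions on r=.07 about c, in tool axes (x, y=-lateral)
an=ps-np.arange(0,44)*.15;X=np.c_[.07*np.cos(an),-.07*np.sin(an)];print(np.round(np.diff(X,axis=0)*1e3,1).tolist())
E
```

```text
28.05 [0.6317 0.0886 0.2341] [-3.138e+00  1.250e-01 -3.000e-03] 0.277 20.0 [1.5 1.6 3.7]
r 0.07072453703451745 ang 1.2816517349833147
[[10.1, 2.9], [9.5, 4.4], [8.8, 5.8], [7.8, 7.0], [6.7, 8.1], [5.4, 9.0], [4.0, 9.7], [2.5, 10.2], [0.9, 10.4], [-0.6, 10.5], [-2.2, 10.3], [-3.7, 9.8], [-5.1, 9.1], [-6.4, 8.3], [-7.6, 7.2], [-8.6, 6.0], [-9.4, 4.6], [-10.0, 3.2], [-10.4, 1.7], [-10.5, 0.1], [-10.4, -1.5], [-10.0, -3.0], [-9.5, -4.5], [-8.7, -5.8], [-7.7, -7.1], [-6.6, -8.2], [-5.3, -9.1], [-3.9, -9.7], [-2.4, -10.2], [-0.8, -10.5], [0.7, -10.5], [2.3, -10.2], [3.8, -9.8], [5.2, -9.1], [6.5, -8.2], [7.7, -7.2], [8.7, -5.9], [9.4, -4.6], [10.0, -3.1], [10.4, -1.6], [10.5, -0.0], [10.4, 1.6], [10.0, 3.1]]
```

```bash
cat > c.py <<'E'
from h import *
import sys
s=st();p=s['position'];c=np.array([.6115,.0208]);d=p[:2]-c;a=np.arctan2(d[1],d[0]);print('r',round(np.hypot(*d),4),'ang',round(a,3))
n=int(sys.argv[1]);an=a+.0815-np.arange(0,n)*.15;X=np.c_[.07*np.cos(an),-.07*np.sin(an)];M=np.array([[np.cos(-.0815),-np.sin(.0815)],[np.sin(-.0815),-np.cos(.0815)]])
X[0]=M.T@d;print(np.round(np.diff(X,axis=0)*1e3,1).tolist())
E
```

Emit:
nudge_tcp(deltas=[[[0.202,0.058,0,0,0.2],[0.19,0.088,0,0,0.2],[0.176,0.116,0,0,0.2],[0.156,0.14,0,0,0.2],[0.134,0.162,0,0,0.2],[0.108,0.18,0,0,0.2],[0,0,0,0,0.2]]])

```text
clock: 28.75
position: [0.6779, 0.0443, 0.2333]
ee_rot: [3.138, -0.131, 0.002]
force: [-0.4, -0.1, 4.4]
width: 0.274
gripper_force: 20.0
```

```bash
python3 c.py 11
```

```text
28.75 [0.6779 0.0443 0.2333] [ 3.138e+00 -1.310e-01  2.000e-03] 0.274 20.0 [-0.4 -0.1  4.4]
r 0.0704 ang 0.34
[[3.2, 10.0], [2.0, 10.3], [0.5, 10.5], [-1.1, 10.4], [-2.6, 10.2], [-4.1, 9.6], [-5.5, 8.9], [-6.8, 8.0], [-7.9, 6.9], [-8.8, 5.6]]
```

To row units: 0.0105 m is 0.21, 0.0104 m is 0.208.

Emit:
nudge_tcp(deltas=[[[0.064,0.2,0,0,0.2],[0.04,0.206,0,0,0.2],[0.01,0.21,0,0,0.2],[-0.022,0.208,0,0,0.2],[-0.052,0.204,0,0,0.2],[-0.082,0.192,0,0,0.2],[-0.11,0.178,0,0,0.2],[-0.136,0.16,0,0,0.2],[-0.158,0.138,0,0,0.2],[-0.176,0.112,0,0,0.2]]])

```text
clock: 29.75
position: [0.6384, -0.0435, 0.2338]
ee_rot: [3.137, -0.13, 0.003]
force: [3.0, -1.9, 5.6]
width: 0.272
gripper_force: 20.0
```

```bash
python3 c.py 11
```

```text
29.75 [ 0.6384 -0.0435  0.2338] [ 3.137e+00 -1.300e-01  3.000e-03] 0.272 20.0 [ 3.  -1.9  5.6]
r 0.0697 ang -1.174
[[-9.5, 4.4], [-10.2, 2.6], [-10.4, 1.1], [-10.5, -0.5], [-10.3, -2.1], [-9.9, -3.6], [-9.2, -5.0], [-8.4, -6.3], [-7.3, -7.5], [-6.1, -8.5]]
```

To row units: -0.0105 m is -0.21, -0.0104 m is -0.208.

Emit:
nudge_tcp(deltas=[[[-0.19,0.088,0,0,0.2],[-0.204,0.052,0,0,0.2],[-0.208,0.022,0,0,0.2],[-0.21,-0.01,0,0,0.2],[-0.206,-0.042,0,0,0.2],[-0.198,-0.072,0,0,0.2],[-0.184,-0.1,0,0,0.2],[-0.168,-0.126,0,0,0.2],[-0.146,-0.15,0,0,0.2],[-0.122,-0.17,0,0,0.2]]])

```text
clock: 30.75
position: [0.5476, -0.0104, 0.2334]
ee_rot: [3.137, -0.13, -0.001]
force: [-0.5, -2.6, 5.4]
width: 0.277
gripper_force: 20.0
```

```bash
python3 c.py 11
```

```text
30.75 [ 0.5476 -0.0104  0.2334] [ 3.137e+00 -1.300e-01 -1.000e-03] 0.277 20.0 [-0.5 -2.6  5.4]
r 0.0711 ang -2.688
[[-3.7, -10.0], [-3.2, -10.0], [-1.7, -10.4], [-0.1, -10.5], [1.5, -10.4], [3.0, -10.1], [4.5, -9.5], [5.8, -8.7], [7.1, -7.7], [8.1, -6.6]]
```

To row units: -0.0105 m is -0.21, -0.0104 m is -0.208.

Emit:
nudge_tcp(deltas=[[[-0.074,-0.2,0,0,0.2],[-0.064,-0.2,0,0,0.2],[-0.034,-0.208,0,0,0.2],[-0.002,-0.21,0,0,0.2],[0.03,-0.208,0,0,0.2],[0.06,-0.202,0,0,0.2],[0.09,-0.19,0,0,0.2],[0.116,-0.174,0,0,0.2],[0.142,-0.154,0,0,0.2],[0.162,-0.132,0,0,0.2]]])

```text
clock: 31.75
position: [0.5769, 0.0832, 0.2334]
ee_rot: [3.138, -0.127, -0.002]
force: [-2.0, -0.3, 7.5]
width: 0.273
gripper_force: 20.0
```

```bash
python3 c.py 9
```

```text
31.75 [0.5769 0.0832 0.2334] [ 3.138e+00 -1.270e-01 -2.000e-03] 0.273 20.0 [-2.  -0.3  7.5]
r 0.0713 ang 2.078
[[9.9, -4.0], [9.8, -3.7], [10.3, -2.2], [10.5, -0.7], [10.5, 0.9], [10.2, 2.5], [9.7, 4.0], [9.0, 5.4]]
```

To row units: 0.0105 m is 0.21, 0.0103 m is 0.206.

Emit:
nudge_tcp(deltas=[[[0.198,-0.08,0,0,0.2],[0.196,-0.074,0,0,0.2],[0.206,-0.044,0,0,0.2],[0.21,-0.014,0,0,0.2],[0.21,0.018,0,0,0.2],[0.204,0.05,0,0,0.2],[0,0,0,0,0.2],[0,0,0,0,0.2],[0,0,0,0,0.2]]])

```text
clock: 32.65
position: [0.6394, 0.0855, 0.2336]
ee_rot: [3.139, -0.127, 0.001]
force: [1.4, 1.9, 5.8]
width: 0.277
gripper_force: 20.0
```

```bash
python3 c.py 2
```

```text
32.65 [0.6394 0.0855 0.2336] [ 3.139e+00 -1.270e-01  1.000e-03] 0.277 20.0 [1.4 1.9 5.8]
r 0.0704 ang 1.164
[[9.5, 4.5]]
```

The turn is complete, with drive at about 6.6 rad. Releasing and backing off upwards.

Emit:
nudge_tcp(deltas=[[[0,0,0,0,0.32],[0,0,0,0,0.4],[0,0,0,0,0.5],[0,0,0,0,0.5],[0,0,-0.2,0,0.5],[0,0,-0.6,0,0.5],[0,0,-0.8,0,0.5],[-0.6,0,-0.2,0,0.5],[-0.8,0.4,0,0,0.5],[-0.4,0.2,0,0,0.5]]])

```text
clock: 33.65
position: [0.5447, 0.0631, 0.3247]
ee_rot: [3.139, -0.126, 0.002]
force: [-0.5, 0.1, -0.1]
width: 0.499
gripper_force: 0.0
```

Emit:
nudge_tcp(deltas=[[[0,0,0,0,0.5],[0,0,0,0,0.5],[0,0,0,0,0.5]]])

```text
clock: 33.95
position: [0.5476, 0.0641, 0.3235]
ee_rot: [-3.139, 0.126, -0.001]
force: [-0.5, 0.0, -0.2]
width: 0.5
gripper_force: 0.0
```

```bash
python3 - <<'E'
from h import *
st();grab('wrist','w9');grab('scene','s9')
c=np.array([.6115,.0208]);e=np.array([np.cos(1.164),np.sin(1.164)])
print(proj('w9',[[*c,.23],[*(c+.07*e),.27],[.5059,.0311,.058]]))
print(proj('s9',[[*c,.23],[*(c+.07*e),.27],[.5059,.0311,.058]]))
a=cv2.imread('pics/w9.png');b=cv2.imread('pics/s9.png')[150:300,180:330]
cv2.imwrite('pics/m9.png',np.hstack([cv2.resize(a,(440,330)),cv2.resize(b,(330,330),interpolation=cv2.INTER_CUBIC)]))
E
```

```text
33.95 [0.5476 0.0641 0.3235] [-3.139e+00  1.260e-01 -1.000e-03] 0.5 0.0 [-0.5  0.  -0.2]
[[321.1442272  138.4018872 ]
 [232.68967467 107.75250748]
 [300.16097281 204.5250203 ]]
[[255.71781991 191.81478455]
 [233.23754299 186.4837823 ]
 [275.28489517 249.16492154]]
```

View pics/m9.png

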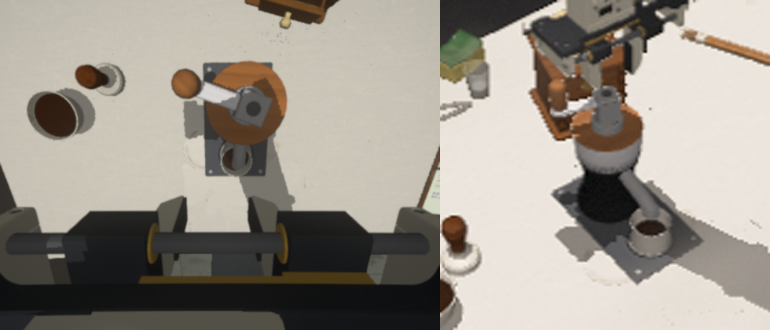

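The final view shows the hub at (322,137) and the knob at (235,106), both on the predicted home position. The lid is flat, the cup is upright under the spout, the bystanders are untouched and the gripper is clear.

```bash
python3 -c "
from cell import arm
print(arm.sign_off())"
```

```text
the job is handed in; nothing more can be done
None
```

The job is handed in at about 34 s of the 72 s: cup under the spout, lid seated, crank home and turned one full turn clockwise (drive about 6.6 rad by my measurement), everything released and no bystander touched; the hand-in did not report a verdict.

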